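# Lock the open stud of a test unit's service cover with the stud key

### The arm

A 6-joint arm with a two-finger parallel gripper is mounted at the origin on the work surface. World frame = base frame: x ahead of the robot, y to its left, z up, the work surface at z = 0. Lengths are in m, angles in rad, forces in N, time in s.
With the tool pointing down it reaches from about 0.375 to 0.925 m from the base axis. Payload 5.7 kg.
Tool frame: the origin (TCP) lies midway between the tips of the shut fingers; the grasp point (between the pads) lies 19 mm behind it; x points along the fingers, y is the direction in which the jaws open and shut, and the axes are right-handed (so a half turn about x gives the same grasp; the last joint's range is limited). The gripper opens to 85 mm and grips with 20 to 120 N. Pads are 22 mm wide; open, the fingers measure 114 mm over their backs; the gripper's body (76 mm by 85 mm) begins 54 mm behind the grasp point. The pads swing forward as they close: fully open they stand 13 mm farther back than shut.
Start: joints at [1.089, 0.359, 1.51, -0, 1.272, -0.115], TCP at [0.215, 0.56, 0.231] pointing down, gripper open.
Joint ranges: [-2.97, 2.97], [-1.01, 2.36], [0.21, 2.38], [-0.96, 4.11], [0.2, 2.71], [-2.98, 2.98]. Speed limits (rad/s): [2.39, 2.39, 3.14, 3.14, 3.14, 3.14].

### API

Orientations are given as a unit quaternion [w, x, y, z].
In Python, from workcell import env, viewer, order gives the robot as it stands.
- The arm moves only by the shell command python3 -m jog 'ROWS' [OPENING] [FORCE]. ROWS is JSON, a list of rows, each an object with "xyz": the shift along the tool's x, y, z each as a share of 20 mm, from -1 to 1, a list of three; "rot": the turn, a rotation vector about the tool's x, y, z each as a share of 0.1 rad, from -1 to 1, a list of three. In form: [{"xyz": [x, y, z], "rot": [ax, ay, az]}, ...]. A call has 1 to 8 rows; each row shifts and turns the commanded pose from where the row before left it, along the tool's axes as they then stand; what a row does not reach is not made up. A row lasts 1/10 s, in which the tool goes at most 50 mm and 8.59 degrees, less where a joint would pass 70% of its speed; a pose out of reach is approached as far as the arm can. A call with a number of a shift or a turn outside -1 to 1 is refused whole. A call with a gripper value outside its range is refused whole. OPENING is the opening, from -1 (shut) to 1 (fully open), set as the call begins (- or left out, the last holds). The fingers move at their own pace and stop on an object; FORCE is the grip in N (left out, the last holds). Time passes only in rows, so rows that do not move let the fingers close. It gives the time, the measured TCP pose, the force and the opening at its end, in the units of the state.
- env.state(): the state, without advancing time (a new reading comes with each control period).
- viewer.camera(name): name is "scene" or "top"; returns (picture, depth): 400x640x3 uint8, red, green, blue; 400x640 float32, m along the optical axis (not along the pixel's ray), 0 where there is no reading.
- viewer.camera_info(name): a dict with "mtx" (3x3 intrinsics, pixels), "position" and "attitude" of the camera in the world. Camera axes: x right, y down, z forward; pixel columns grow to the right and rows downward; lengths in m; the calibration is good to about 2 mm. A picture is of the moment at which its call begins. camera_info takes no time and is no camera call.
- order.hand_in(): hands the job in, once; it reports no verdict.
The state is a dict: "time": time; "joint_positions": joint angles; "dq": joint speeds; "joint_torque": joint torques, N m; "position": TCP position; "eef_rot": TCP orientation; "ft_force": force on the tool from outside, world axes, zero at the start; "wrist_torque": the same for the moment, N m; "opening": opening from 0.0 (shut) to 1.0 (fully open).
Only numpy, scipy, OpenCV 4.12 (cv2) and the standard library are available. Lean on these libraries where they do the work, as an engineer would, in place of code of your own. Each camera call takes 0.05 s, during which the arm holds its last target. There are 200 camera calls.

### The job

One of the two slotted quarter-turn studs on the test unit's cover is still open. Take the stud key from its stand, press that stud down with it and turn it clockwise, without forcing it, until it catches and stays locked by itself. Then put the key back upright in its stand and leave the other things where they are.

Things in the scene. Friction and masses are not known exactly. Their poses are not given: they have to be found in the camera images.
- test_unit: grey metal case fixed to the table, 200 x 270 x 70 mm (its x, y, z), with an aluminium cover on top at z = 70 mm; origin: centre of its underside. Two slotted studs stand on the cover at (0, 80) and (0, -80) mm in its x, y; which of the two is the open one changes. A loose socket stands between them.
- fastener: mount of the OPEN stud, fixed to the case; origin on the stud's axis at the height of the cover's upper face, z up. Around the stud lies a steel collar 42 mm outside, 32 mm bore, 6 mm high. Under the cover, unseen, a spring pushes the stud up and a side pin of the stud runs under a ledge into a catch. The contact forces between key and stud (press and turning couple added up) must stay under 32 N; about 0.1 N m at the stop on top of a 12 N press is still safe.
- stud_slot (a point): centre of the upper face of the open stud's round steel head (28 mm across, 6 mm thick); moves and turns with the stud. z up; the slot runs along this x axis and is 23 mm long (closed ends), 4.2 mm wide, 4.5 mm deep, with 0.7 mm bevelled long edges. Fully out, this point is 16 mm above the cover (86 mm above the table). At the start the slot points roughly along the case's x axis, front to back; the locked neighbour's slot runs across it and its head is 3 to 4 mm lower.
- plunger (a joint): how far the open stud is pressed down, m: 0 fully out (start), 0.0105 against its bottom stop (hard). Spring: 4.5 N to start moving, 0.9 N per mm more, so 10.8 N at 0.007 and 14 N at 0.0105. The stud turns past the ledge only if pressed more than 0.007; caught in its catch it stands at about 0.003 when let go. If let go short of the catch it stays under a ledge at about 0.0062 or springs right out to 0: not locked, press and turn on.
- stud (a joint): turn of the open stud, rad, clockwise seen from above positive, 0 to 0.12 at the start. Little friction (0.015 N m, more when the pin rubs). The catch is a notch that leaves the stud 0.13 rad of play and ends in a hard stop; the stop lies somewhere between 0.82 and 1.58 rad (it differs each time and cannot be seen): turn, pressed, until the stop is felt (0.08 N m is plenty; go slowly from 0.6 rad on), ease back about 0.05 rad and let the stud come up into the catch.
- locked_stud: the other stud, the same kind, already locked and fixed; leave it. Origin on its axis at the height of the cover's upper face; its head's upper face is 12.5 mm above that.
- key: loose stud key, 0.12 kg more or less, upright; origin at the centre of the blade's lower edge, z up, x along the blade and the handle. Steel blade 18 mm (x) x 3 mm (y), 6 mm long; above it a round shank of 15 mm diameter from z = 6 to 28 mm; above it a black slab handle 46 mm (x) x 14 mm (y), from z = 28 to 76 mm: grip it across its 14 mm.
- stand_hole (a point): centre of the mouth of the round hole (24 mm diameter, 36 mm deep) in the key's stand, a fixed grey block 70 x 70 x 45 mm on a plate 90 x 90 x 6 mm, upper face at z = 45 mm. The key stands with its shank in the hole and the handle's underside on the upper face, so its origin is 28 mm below this point.
- socket: loose steel socket, 26 mm diameter, 30 mm high, standing on the cover between the studs; bystander
- bearing: loose steel ring, 52 mm diameter, 16 mm high, bystander
- tin: loose tin, 72 mm diameter, 60 mm high, bystander
- oil_bottle: loose grey bottle, 60 mm diameter, 170 mm high, bystander
- cup: loose white mug, 70 mm diameter, 85 mm high, bystander
There are look-alikes about, which are no part of the job. Of the things that look like the key, the smaller one is meant. Leave any blue look-alike of the part that bears stand_hole alone.

How it is judged:
By the outcome, as a careful person would: the job done as asked, in the order asked, and still so for the second after the job is handed in, with the robot touching nothing.
It also fails if it takes over 72 s, if anything falls off the work surface, if the arm or the gripper's body presses on something with over 40 N, if the wrist force passes 120 N, or if a joint passes its speed limit or range.

## Working session

There is one attempt and no reset: what is moved stays moved. The work goes in short steps, Python scripts to look and compute and a shell command to move; the robot and the scene stay as the last step left them, time stands still between calls to the robot, and variables do not carry over. Pictures are saved under pics/ and viewed, about 8 in all and at most 12, crops included, and the job is handed in when it is done.

```bash
mkdir -p pics; cat > h.py <<'E'
import numpy as np, cv2
from workcell import env, viewer, order
from scipy.spatial.transform import Rotation as R
def q2R(q): return R.from_quat([q[1],q[2],q[3],q[0]])
def cam(n):
    i=viewer.camera_info(n); a=np.array(i['attitude'],float)
    M=a if a.shape==(3,3) else q2R(a).as_matrix()
    return np.array(i['mtx'],float),M,np.array(i['position'],float)
def ray(n,uv,z):
    K,M,p=cam(n); uv=np.atleast_2d(np.array(uv,float))
    d=(np.c_[uv,np.ones(len(uv))]@np.linalg.inv(K).T)@M.T
    return p+d*((z-p[2])/d[:,2])[:,None]
def cloud(n,dep):
    K,M,p=cam(n); v,u=np.mgrid[:dep.shape[0],:dep.shape[1]]
    c=np.stack([(u-K[0,2])/K[0,0]*dep,(v-K[1,2])/K[1,1]*dep,dep],-1)
    return c@M.T+p
def proj(n,P):
    K,M,p=cam(n); c=(np.atleast_2d(P)-p)@M; c=c@K.T; return c[:,:2]/c[:,2:]
E
python3 - <<'E'
from h import *
for n in ('top','scene'):
    im,d=viewer.camera(n); cv2.imwrite(f'pics/{n}0.png',im[...,::-1]); np.save(f'pics/{n}0.npy',d); print(n,viewer.camera_info(n))
print(env.state())
E
```

```text
top {'mtx': array([[453.82321946,   0.        , 310.92565112],
       [  0.        , 453.82321946, 199.21049826],
       [  0.        ,   0.        ,   1.        ]]), 'position': array([ 0.32917952, -0.04118677,  1.29112721]), 'attitude': array([-0.05706498,  0.71208883, -0.69786259,  0.05158386])}
scene {'mtx': array([[440.43452228,   0.        , 315.25590383],
       [  0.        , 440.43452228, 200.34010041],
       [  0.        ,   0.        ,   1.        ]]), 'position': array([ 1.28071315, -0.16109576,  0.91681855]), 'attitude': array([-0.27561463,  0.72034818,  0.59542517, -0.2249532 ])}
{'time': 0.1, 'joint_positions': array([ 1.08889424e+00,  3.59419839e-01,  1.51135708e+00, -8.74161245e-07,
        1.27250344e+00, -1.15119645e-01]), 'dq': array([ 0.00068391, -0.00178295, -0.00189359, -0.00200922,  0.00074764,
       -0.00105902]), 'joint_torque': array([ 9.88339548e-05, -5.28658676e+01, -2.79349279e+01,  2.27952057e-08,
        5.09072270e-03,  4.50828145e-05]), 'position': array([0.214892  , 0.55952108, 0.23053296]), 'eef_rot': array([ 0.69507381,  0.12838098,  0.69542422, -0.12952176]), 'ft_force': array([-0.04623572, -0.68508168, -0.26183461]), 'wrist_torque': array([-0.02842097, -0.0387138 , -0.02242721]), 'opening': 0.9982955901202758}
```

View pics/top0.png

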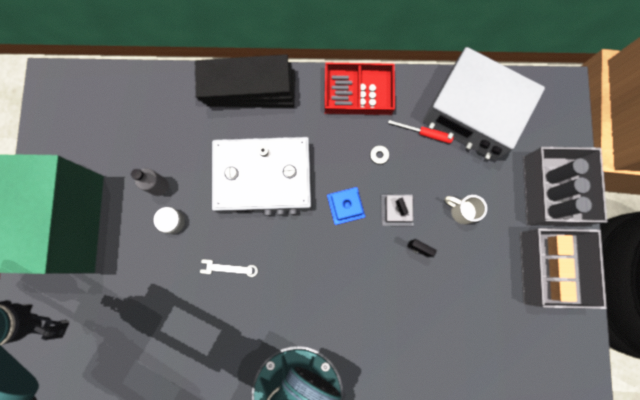

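View pics/scene0.png

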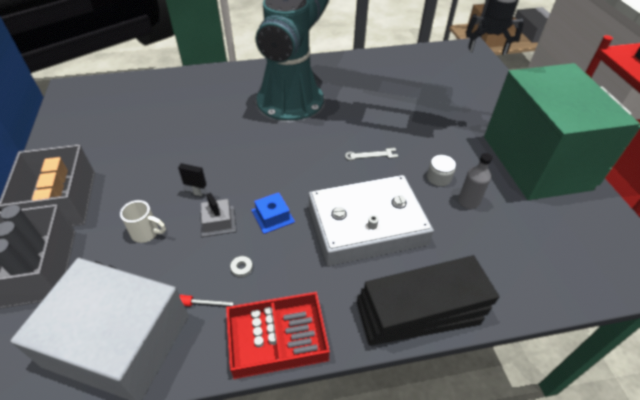

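The top view shows the test unit at about (261,175), with studs at (231,173) and (289,171). There are two key candidates: black handle A in the grey stand at (402,206), and black slab B standing free at (421,248). The blue block at (346,205) is the look-alike stand. Next I'll measure them and view an enlarged crop.

```bash
python3 - <<'E'
from h import *
t=cv2.imread('pics/top0.png'); s=cv2.imread('pics/scene0.png')
def crop(im,u,v,w,h): return cv2.resize(im[v:v+h,u:u+w],(400,300),interpolation=cv2.INTER_CUBIC)
c=np.vstack([np.hstack([crop(t,205,130,112,84),crop(t,375,185,80,80)]),np.hstack([crop(s,310,165,124,93),crop(s,170,155,80,80)])])
cv2.imwrite('pics/crop1.png',c)
d=np.load('pics/top0.npy'); P=cloud('top',d)
hsv=cv2.cvtColor(t,cv2.COLOR_BGR2HSV)
# key handle candidates: depth based tops
for nm,(u0,v0,u1,v1) in {'A':(385,190,418,225),'B':(403,232,440,262)}.items():
    p=P[v0:v1,u0:u1].reshape(-1,3); zt=np.percentile(p[:,2],99); m=p[:,2]>zt-.012
    rect=cv2.minAreaRect((p[m,:2]*1000).astype(np.float32)); print(nm,'top',zt,m.sum(),rect)
# case outline
p=P[125:225,195:325].reshape(-1,3); m=(p[:,2]>.06)&(p[:,2]<.076)
print('case',cv2.minAreaRect((p[m,:2]*1000).astype(np.float32)), np.median(p[m,2]))
for c0 in ((231,173),(289,171)):
    u,v=c0; q=P[v-12:v+13,u-12:u+13].reshape(-1,3); m=q[:,2]>.0795; print(c0,m.sum(),q[m].mean(0),np.median(q[m,2]),np.percentile(q[:,2],98))
# stand
p=P[180:235,375:420].reshape(-1,3); m=(p[:,2]>.038)&(p[:,2]<.05); print('stand',m.sum(),cv2.minAreaRect((p[m,:2]*1000).astype(np.float32)))
m=(p[:,2]>.002)&(p[:,2]<.05); print('plate',cv2.minAreaRect((p[m,:2]*1000).astype(np.float32)))
E
```

```text
A top 0.09499093522588087 104 ((428.1728210449219, -156.0491485595703), (45.492942810058594, 299.8375244140625), 32.12873077392578)
B top 0.10950399557257297 197 ((374.63470458984375, -196.0878143310547), (48.761878967285156, 319.1619567871094), 7.667618274688721)
case ((589.5782470703125, 112.38148498535156), (199.85549926757812, 268.0179138183594), 2.934685468673706) 0.06794368014241248
(231, 173) 77 [0.58288955 0.18951634 0.09941084] 0.08369887956373367 0.08616736346048305
(289, 171) 56 [0.57548155 0.02677673 0.16785734] 0.08143740958695889 0.08280919767205551
stand 465 ((502.1084289550781, -273.3268737792969), (70.09404754638672, 70.20305633544922), 0.6041049957275391)
plate ((511.927978515625, -275.7339782714844), (157.34474182128906, 126.69929504394531), 0.43360263109207153)
```

View pics/crop1.png

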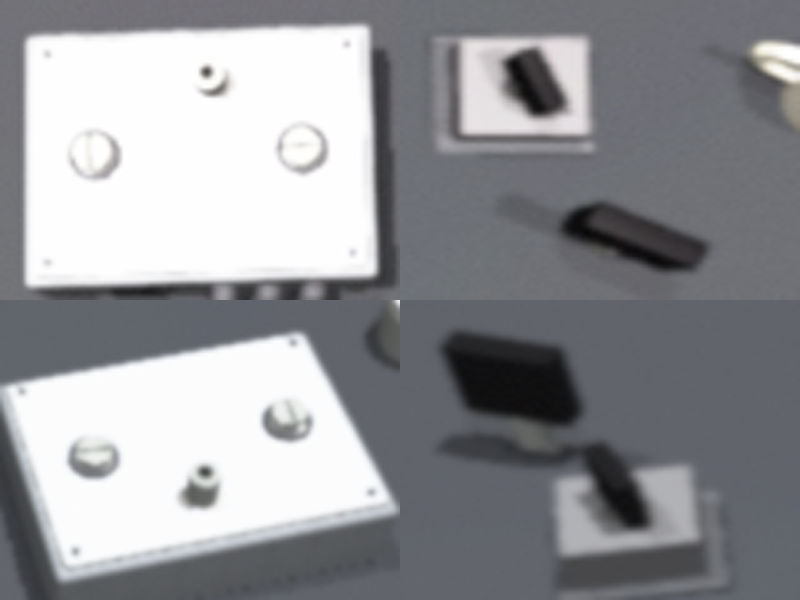

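A is the smaller key and stands in the grey stand. B is larger and stands free, so it is the look-alike. The open stud is the left one at (231,173): its slot runs front to back and its head is higher. Now the precise measurements.

```bash
python3 - <<'E'
from h import *
t=cv2.imread('pics/top0.png'); s=cv2.imread('pics/scene0.png'); g=cv2.cvtColor(t,cv2.COLOR_BGR2GRAY)
d=np.load('pics/top0.npy'); P=cloud('top',d)
sub=(slice(188,226),slice(385,418))
p=P[sub].reshape(-1,3); m=(p[:,2]>.086)&(p[:,2]<.100); print('Adepth',m.sum(),cv2.minAreaRect((p[m,:2]*1000).astype(np.float32)),np.median(p[m,2]))
p=P[232:262,403:440].reshape(-1,3); m=(p[:,2]>.1)&(p[:,2]<.12);print('B',m.sum(),cv2.minAreaRect((p[m,:2]*1000).astype(np.float32)),np.median(p[m,2]))
print('grey levels around A'); 
print(g[190:222,394:416])
# stud from depth
for cx,cy in ((.5855,.1923),(.5937,.0325)):
    q=P[120:225,195:325].reshape(-1,3); m=(np.hypot(q[:,0]-cx,q[:,1]-cy)<.025)&(q[:,2]>.077)&(q[:,2]<.09)
    c,r=cv2.minEnclosingCircle((q[m,:2]*1000).astype(np.float32)); print('stud',m.sum(),c,r,(q[m,:2].min(0)+q[m,:2].max(0))/2,np.median(q[m,2]),proj('top',[cx,cy,.086]),proj('scene',[cx,cy,.086]))
print(g[162:186,218:246])
# image-based case outline and screw holes
E
```

```text
Adepth 97 ((502.81396484375, -274.76446533203125), (46.013668060302734, 14.778777122497559), 21.974576950073242) 0.09157452411289002
B 189 ((392.0805969238281, -324.9960021972656), (64.77616882324219, 19.91175651550293), 62.951961517333984) 0.10541726666098872
grey levels around A
[[112 112 112 111 113 110 112 110 112 112 111 110 111 111 113 113 112 112
  113 111 113 112]
 [113 112 113 113 112 112 111 113 113 111 111 111 112 113 113 113 113 112
  111 113 111 110]
 [112 112 113 111 111 112 112 111 112 113 111 113 113 113 112 112 111 111
  112 113 111 112]
 [115 116 118 116 116 116 115 116 115 116 117 118 117 118 118 117 117 118
  113 112 110 113]
 [139 140 138 138 137 135 137 138 137 139 144 147 150 149 150 146 145 144
  130 112 111 111]
 [184 184 184 184 183 183 182 178 177 180 186 192 194 195 194 190 187 180
  151 117 112 110]
 [217 216 217 217 215 213 207 197 195 206 215 218 218 218 217 214 210 201
  166 123 111 110]
 [216 217 219 219 208 194 183 163 162 196 219 224 224 224 223 222 222 212
  172 124 111 112]
 [203 203 205 196 166 129 108  94 112 170 210 221 224 223 225 224 224 214

[... 4606 characters left out ...]
254 254 254 254 254 254 254 254 254 252 246 237 230 221 225 232 238 246
  253 254 254 254 254 254 254 254 254 254]
 [254 254 254 254 254 254 254 254 254 254 254 253 252 250 252 253 254 254
  254 254 254 254 254 254 254 254 254 254]
 [254 254 254 254 254 254 254 254 254 254 254 254 254 254 254 254 254 254
  254 254 254 254 254 254 254 254 254 254]
 [254 254 254 254 254 254 254 254 254 254 254 254 254 254 254 254 254 254
  254 254 254 254 254 254 254 254 254 254]
 [254 254 254 254 254 254 254 254 254 254 254 254 254 254 254 254 254 254
  254 254 254 254 254 254 254 254 254 254]
 [254 254 254 254 254 254 254 254 254 254 254 254 254 254 254 254 254 254
  254 254 254 254 254 254 254 254 254 254]]
```

```bash
cat >> h.py <<'E'
def slot(n,im,c,win=3,rows=None):pass
def tool():
    s=env.state(); M=q2R(s['eef_rot']).as_matrix(); y=M[:,1]
    return s['position'],M,np.degrees(np.arctan2(y[1],y[0]))
E
python3 - <<'E'
from h import *
p,M,yaw=tool(); print(p,M.round(3).tolist(),'jaw yaw',yaw)
t=cv2.imread('pics/top0.png'); g=255.-cv2.cvtColor(t,cv2.COLOR_BGR2GRAY)
d=np.load('pics/top0.npy'); P=cloud('top',d)
q=P[155:272,0:104].reshape(-1,3); m=(q[:,2]>.05); print('green',q[m].min(0),q[m].max(0)); 
q=P[165:195,130:160].reshape(-1,3); m=(q[:,2]>.05); print('bottle',q[m].min(0),q[m].max(0))
w=g[168:177,227:233]-g[168:177,227:233].min(1,keepdims=True); us=(w*np.arange(227,233)).sum(1)/w.sum(1); print(us.round(2))
f=np.polyfit(np.arange(168,177),us,1); a=ray('top',[[np.polyval(f,168),168],[np.polyval(f,177),177]],.0855); print('slot ends',a,np.degrees(np.arctan2(*(a[0]-a[1])[[1,0]])))
# case top edges in image: white mask
wm=(255-g>200).astype(np.uint8); n,l,st,ce=cv2.connectedComponentsWithStats(wm); k=l[200,260]; c=cv2.findContours((l==k).astype(np.uint8),0,1)[0][0]
r=ray('top',c.reshape(-1,2),.07)[:,:2]*1000; print('case img',cv2.minAreaRect(r.astype(np.float32)))
E
```

```text
[0.214892   0.55952108 0.23053296] [[-0.001, 0.359, 0.933], [-0.001, 0.933, -0.359], [-1.0, -0.002, -0.0]] jaw yaw 68.98493812490928
green [ 0.31111886 -0.04118677  0.05004549] [0.58826356 0.71828387 1.29112721]
bottle [ 0.32917952 -0.04118677  0.05184074] [0.5872599  0.44296222 1.29112721]
[229.12 229.16 229.3  229.38 229.4  229.48 229.61 229.63 229.56]
slot ends [[0.59750902 0.19434672 0.0855    ]
 [0.57259154 0.19156096 0.0855    ]] 6.3791458067911835
case img ((589.0233154296875, 111.20399475097656), (196.0216064453125, 265.3622741699219), 3.0996291637420654)
```

```bash
python3 -m jog '[{"xyz":[0,0,0],"rot":[-0.94,0,0]},{"xyz":[0,0,0],"rot":[-0.94,0,0]},{"xyz":[0,0,0],"rot":[-0.94,0,0]},{"xyz":[0,0,0],"rot":[-0.94,0,0]},{"xyz":[0,0,0],"rot":[-0.94,0,0]},{"xyz":[0,0,0],"rot":[-0.94,0,0]},{"xyz":[0,0,0],"rot":[-0.94,0,0]},{"xyz":[0,0,0],"rot":[-0.94,0,0]}]' 0.2 60
python3 -m jog '[{"xyz":[0,-0.92,-0.38],"rot":[0,0,0]},{"xyz":[0,-0.92,-0.38],"rot":[0,0,0]},{"xyz":[0,-0.92,-0.38],"rot":[0,0,0]},{"xyz":[0,-0.92,-0.38],"rot":[0,0,0]},{"xyz":[0,-0.92,-0.38],"rot":[0,0,0]},{"xyz":[0,-0.92,-0.38],"rot":[0,0,0]},{"xyz":[0,-0.92,-0.38],"rot":[0,0,0]},{"xyz":[0,-0.92,-0.38],"rot":[0,0,0]}]'
```

```text
time: 0.9
position: [0.215, 0.5597, 0.2308]
eef_rot: [0.694, -0.137, 0.694, 0.136]
ft_force: [0.0, -1.2, 0.3]
opening: 0.601
time: 1.7
position: [0.2138, 0.3997, 0.231]
eef_rot: [0.694, -0.136, 0.694, 0.135]
ft_force: [0.4, -0.5, -0.4]
opening: 0.601
```

```bash
for i in 1 2 3; do python3 -m jog '[{"xyz":[0,-0.86,0.18],"rot":[0,0,0]},{"xyz":[0,-0.86,0.18],"rot":[0,0,0]},{"xyz":[0,-0.86,0.18],"rot":[0,0,0]},{"xyz":[0,-0.86,0.18],"rot":[0,0,0]},{"xyz":[0,-0.86,0.18],"rot":[0,0,0]},{"xyz":[0,-0.86,0.18],"rot":[0,0,0]},{"xyz":[0,-0.86,0.18],"rot":[0,0,0]},{"xyz":[0,-0.86,0.18],"rot":[0,0,0]}]'; done | grep -E 'pos|force'
for i in 1 2; do python3 -m jog '[{"xyz":[0,-1,-0.23],"rot":[0,0,0]},{"xyz":[0,-1,-0.23],"rot":[0,0,0]},{"xyz":[0,-1,-0.23],"rot":[0,0,0]},{"xyz":[0,-1,-0.23],"rot":[0,0,0]},{"xyz":[0,-1,-0.23],"rot":[0,0,0]},{"xyz":[0,-1,-0.23],"rot":[0,0,0]},{"xyz":[0,-1,-0.23],"rot":[0,0,0]},{"xyz":[0,-1,-0.23],"rot":[0,0,0]}]'; done
cat >> h.py <<'E'
def delta(x,y,z,yaw=None):
    p,M,w=tool(); d=M.T@(np.array([x,y,z])-p)
    print('pos',p.round(4),'yaw',round(w,2),'tilt',M[:,0].round(3),'tool delta/20mm',(d/.02).round(2), 'rotx/0.1', None if yaw is None else round(-np.radians(yaw-w)/.1,2))
E
python3 -c "
from h import *
delta(.5028,-.2748,.055,112)"
```

```text
position: [0.2926, 0.2833, 0.2311]
ft_force: [-0.3, 0.1, -0.1]
position: [0.3709, 0.1667, 0.2311]
ft_force: [0.5, 1.2, -0.1]
position: [0.4493, 0.0501, 0.231]
ft_force: [-0.2, 0.2, 0.6]
time: 4.9
position: [0.475, -0.1121, 0.231]
eef_rot: [0.694, -0.135, 0.694, 0.135]
ft_force: [-0.1, 0.3, -1.1]
opening: 0.599
time: 5.7
position: [0.5015, -0.2748, 0.2312]
eef_rot: [0.694, -0.135, 0.694, 0.135]
ft_force: [-0.0, 0.2, -0.4]
opening: 0.599
pos [ 0.5015 -0.2748  0.2312] yaw 112.08 tilt [-0.  0. -1.] tool delta/20mm [ 8.81 -0.03  0.06] rotx/0.1 0.01
```

```bash
python3 -m jog '[{"xyz":[1,0,0.06],"rot":[0,0,0]},{"xyz":[1,0,0],"rot":[0,0,0]},{"xyz":[1,0,0],"rot":[0,0,0]},{"xyz":[1,0,0],"rot":[0,0,0]},{"xyz":[1,0,0],"rot":[0,0,0]}]' >/dev/null
python3 -m jog '[{"xyz":[0.5,0,0],"rot":[0,0,0]},{"xyz":[0.5,0,0],"rot":[0,0,0]},{"xyz":[0.5,0,0],"rot":[0,0,0]},{"xyz":[0.5,0,0],"rot":[0,0,0]},{"xyz":[0.5,0,0],"rot":[0,0,0]},{"xyz":[0.5,0,0],"rot":[0,0,0]},{"xyz":[0.5,0,0],"rot":[0,0,0]},{"xyz":[0.3,0,0],"rot":[0,0,0]}]'
python3 -m jog '[{"xyz":[0,0,0],"rot":[0,0,0]},{"xyz":[0,0,0],"rot":[0,0,0]},{"xyz":[0,0,0],"rot":[0,0,0]},{"xyz":[0,0,0],"rot":[0,0,0]},{"xyz":[0,0,0],"rot":[0,0,0]},{"xyz":[0,0,0],"rot":[0,0,0]}]' -1 70
python3 -m jog '[{"xyz":[0,0,0],"rot":[0,0,0]},{"xyz":[0,0,0],"rot":[0,0,0]},{"xyz":[0,0,0],"rot":[0,0,0]},{"xyz":[0,0,0],"rot":[0,0,0]}]'
```

```text
time: 7.0
position: [0.5021, -0.2728, 0.0543]
eef_rot: [0.694, -0.135, 0.694, 0.136]
ft_force: [0.2, 0.6, -0.1]
opening: 0.597
time: 7.6
position: [0.5028, -0.2733, 0.0558]
eef_rot: [0.694, -0.136, 0.694, 0.135]
ft_force: [0.5, -0.9, 1.8]
opening: 0.155
time: 8.0
position: [0.5027, -0.2733, 0.0557]
eef_rot: [0.694, -0.136, 0.694, 0.135]
ft_force: [-0.0, -0.2, 5.6]
opening: 0.151
```

```bash
python3 -m jog '[{"xyz":[-0.4,0,0],"rot":[0,0,0]},{"xyz":[-0.8,0,0],"rot":[0,0,0]},{"xyz":[-1,0,0],"rot":[0,0,0]},{"xyz":[-1,0,0],"rot":[0,0,0]},{"xyz":[-1,0,0],"rot":[0,0,0]},{"xyz":[-1,0,0],"rot":[0,0,0]},{"xyz":[-1,0,0],"rot":[0,0,0]},{"xyz":[-0.8,0,0],"rot":[0,0,0]}]'
for i in 1 2 3; do python3 -m jog '[{"xyz":[0,0.84,0.52],"rot":[0,0,0]},{"xyz":[0,0.84,0.52],"rot":[0,0,0]},{"xyz":[0,0.84,0.52],"rot":[0,0,0]},{"xyz":[0,0.84,0.52],"rot":[0,0,0]},{"xyz":[0,0.84,0.52],"rot":[0,0,0]},{"xyz":[0,0.84,0.52],"rot":[0,0,0]},{"xyz":[0,0.84,0.52],"rot":[0,0,0]},{"xyz":[0,0.84,0.52],"rot":[0,0,0]}]'; done | grep -E 'pos|force'
python3 -m jog '[{"xyz":[0,0,0],"rot":[0.75,0,0]},{"xyz":[0,0,0],"rot":[0.75,0,0]},{"xyz":[0,0,0],"rot":[0.75,0,0]},{"xyz":[0,0,0],"rot":[0.75,0,0]},{"xyz":[0,0,0],"rot":[0,0,0]}]'
python3 - <<'E'
from h import *
delta(.585,.1925,.1387,95)
T={}
for n in ('top','scene'):
    im,d=viewer.camera(n); cv2.imwrite(f'pics/{n}1.png',im[...,::-1]); np.save(f'pics/{n}1.npy',d)
    p=tool()[0]; u,v=proj(n,[p[0],p[1],p[2]-.03])[0].astype(int); print(n,u,v,proj(n,[[p[0],p[1],p[2]-.0387],[.585,.1925,.086]]))
    T[n]=cv2.resize(im[v-40:v+50,u-50:u+50,::-1],(400,360),interpolation=cv2.INTER_CUBIC)
cv2.imwrite('pics/c2.png',np.hstack([T['top'],T['scene']]))
E
```

```text
time: 8.8
position: [0.5022, -0.2728, 0.1964]
eef_rot: [0.694, -0.135, 0.694, 0.135]
ft_force: [0.4, -1.2, -0.8]
opening: 0.153
position: [0.5284, -0.1161, 0.1951]
ft_force: [0.6, -0.2, -1.7]
position: [0.555, 0.0395, 0.1951]
ft_force: [0.6, -0.0, -1.7]
position: [0.5815, 0.1951, 0.195]
ft_force: [-0.2, -0.3, -1.0]
time: 11.7
position: [0.5815, 0.1943, 0.195]
eef_rot: [0.706, -0.03, 0.707, 0.03]
ft_force: [0.5, 0.1, -1.8]
opening: 0.153
pos [0.5815 0.1943 0.195 ] yaw 94.85 tilt [-0.002 -0.    -1.   ] tool delta/20mm [ 2.81 -0.11  0.17] rotx/0.1 -0.03
top 223 167 [[223.76215003 167.94180413]
 [229.56823813 172.47534218]]
scene 403 174 [[403.04199568 177.02843715]
 [398.52264908 197.49976366]]
```

View pics/c2.png

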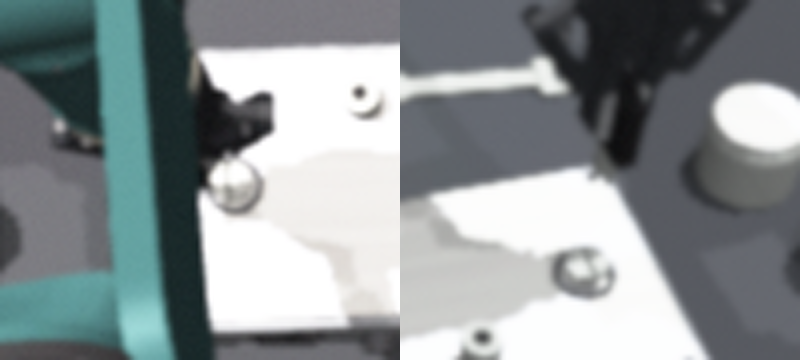

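```bash
python3 - <<'E'
from h import *
T=[]
for n,u,v in (('top',230,172),('scene',398,199)):
    im=cv2.imread(f'pics/{n}1.png')[v-12:v+13,u-12:u+13]; im=cv2.normalize(im,None,0,255,cv2.NORM_MINMAX)
    im=cv2.resize(im,(400,400),interpolation=cv2.INTER_CUBIC)
    for z,r,c in ((.086,.014,(0,0,255)),(.076,.021,(0,255,0))):
        a=np.linspace(0,6.283,60); q=(proj(n,np.c_[.585+r*np.cos(a),.1925+r*np.sin(a),0*a+z])-[u-12,v-12]+.5)*16
        cv2.polylines(im,[q.astype(np.int32)],True,c,1)
    T.append(im)
cv2.imwrite('pics/c3.png',np.hstack(T))
E
```

```text
(no output)
```

View pics/c3.png

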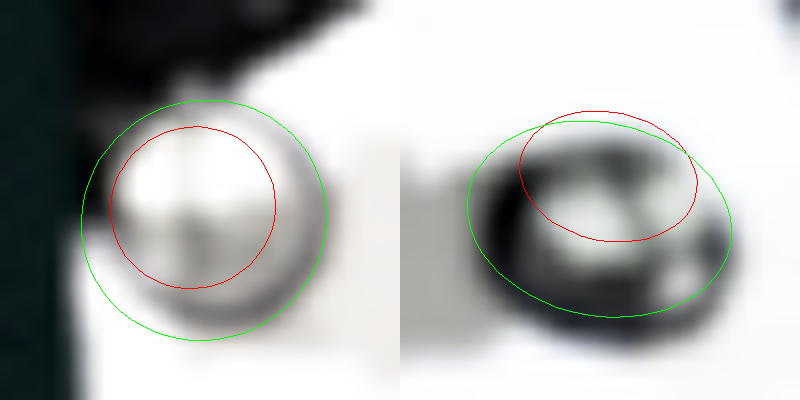

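```bash
python3 - <<'E'
from h import *
print('scene stud',ray('scene',[[398.6,199.75],[398.6,198.7]],.086)); print('top stud',ray('top',[[230.0,172.4]],.086))
# case top outline & neighbours in scene, first image
d=np.load('pics/scene0.npy'); P=cloud('scene',d)
p=P[170:265,300:440].reshape(-1,3); m=(p[:,2]>.062)&(p[:,2]<.076)&(p[:,0]>.45)&(p[:,0]<.72); print('case scene depth',cv2.minAreaRect((p[m,:2]*1000).astype(np.float32)),np.median(p[m,2]))
p=P.reshape(-1,3)
for nm,cx,cy in (('open',.585,.1925),('locked',.5935,.0325)):
    m=(np.hypot(p[:,0]-cx-.003,p[:,1]-cy)<.025)&(p[:,2]>.0755)&(p[:,2]<.1); print(nm,m.sum(),p[m].mean(0),np.percentile(p[m,2],90))
p=P[185:240,190:245].reshape(-1,3); m=(p[:,2]>.04)&(p[:,2]<.05); print('stand scene',cv2.minAreaRect((p[m,:2]*1000).astype(np.float32)),np.median(p[m,2]))
im=cv2.imread('pics/scene1.png'); v,u=168,394; im=im[v:v+18,u:u+20]; print(cv2.cvtColor(im,cv2.COLOR_BGR2GRAY))
print(proj('scene',tool()[0]-[0,0,.0387]),proj('scene',[[.589,.1118,.07]]))
E
```

```text
scene stud [[0.59238828 0.1902887  0.086     ]
 [0.58896623 0.19140807 0.086     ]]
top stud [[0.58523144 0.1913366  0.086     ]]
case scene depth ((594.9657592773438, 113.5584945678711), (200.80886840820312, 268.6297912597656), 2.8993661403656006) 0.06934325809486902
open 109 [0.59095076 0.191874   0.08296897] 0.08648502141798964
locked 118 [0.59973226 0.03329068 0.08025329] 0.08348219539989693
stand scene ((468.8609313964844, -280.3741149902344), (157.54989624023438, 80.60795593261719), 11.722395896911621) 0.04430347886809782
[[105 105 105 105 104 102  97  91  86  84  71  46  22  17  17  16  18  23
   37  61]
 [106 105 105 105 105 104 102  95  83  68  50  32  17  14  17  16  20  25
   43  65]
 [105 105 104 105 104 105 103  98  85  65  42  21  16  15  16  18  20  27
   50  72]
 [105 105 105 105 105 105 103  98  88  73  51  28  16  16  16  18  20  32
   54  75]
 [105 105 105 105 104 104 102  96  90  82  64  38  21  15  15  18  22  34
   59  80]
 [106 106 105 105 105 106 102  94  90  88  76  53  29  20  20  19  25  42
   66  82]
 [108 109 110 112 114 117 113 100  92  93  86  68  46  3
[... 324 characters left out ...]
7 143 119 115 109 101  96  92  91
   90  90]
 [253 254 254 253 252 245 228 225 233 226 189 155 142 122 106  99  93  90
   90  91]
 [253 253 254 254 253 252 250 249 249 246 232 212 184 145 114 100  94  91
   90  90]
 [253 253 253 253 253 253 253 252 252 252 249 242 221 172 127 104  94  90
   90  90]
 [253 253 253 253 253 253 253 253 253 253 252 250 238 201 147 109  94  91
   90  91]
 [253 253 253 253 253 253 253 253 253 253 252 252 247 226 172 121  96  91
   90  90]
 [253 253 253 253 253 253 253 253 253 253 253 252 250 240 201 144 105  92
   90  91]
 [253 253 253 253 253 253 253 253 253 253 253 252 252 247 225 173 124  98
   91  90]]
[[403.04199568 177.02843715]] [[367.68796931 207.2560728 ]]
```

```bash
python3 -m jog '[{"xyz":[0.6,-0.17,0.31],"rot":[0,0,0]},{"xyz":[0.6,0,0],"rot":[0,0,0]},{"xyz":[0.6,0,0],"rot":[0,0,0]},{"xyz":[0.6,0,0],"rot":[0,0,0]},{"xyz":[0.5,0,0],"rot":[0,0,0]},{"xyz":[0.35,0,0],"rot":[0,0,0]},{"xyz":[0,0,0],"rot":[0,0,0]}]'
python3 - <<'E'
from h import *
p,M,w=tool(); print(p,w)
T=[]
kx=np.array([M[1,1],-M[0,1],0])
b=p-[0,0,.0387]
for n,u,v in (('top',230,172),('scene',398,194)):
    fr=np.mean([viewer.camera(n)[0].astype(float) for _ in range(2)],0).astype(np.uint8)[...,::-1]; cv2.imwrite(f'pics/{n}2.png',fr)
    im=fr[v-14:v+15,u-14:u+15]; im=cv2.LUT(im,(255*(np.arange(256)/255)**.7).astype(np.uint8)); im=cv2.resize(im,(400,400),interpolation=cv2.INTER_CUBIC)
    q=(proj(n,[b+.009*kx,b-.009*kx])-[u-14,v-14]+.5)*400/29; cv2.line(im,*[tuple(int(k) for k in r) for r in q],(0,0,255),1)
    T.append(im)
cv2.imwrite('pics/c4.png',np.hstack(T))
E
```

```text
time: 12.5
position: [0.5878, 0.1914, 0.1288]
eef_rot: [0.706, -0.03, 0.707, 0.03]
ft_force: [-0.3, 0.6, -1.7]
opening: 0.154
[0.58779198 0.19137303 0.12883499] 94.88778593119379
```

View pics/c4.png

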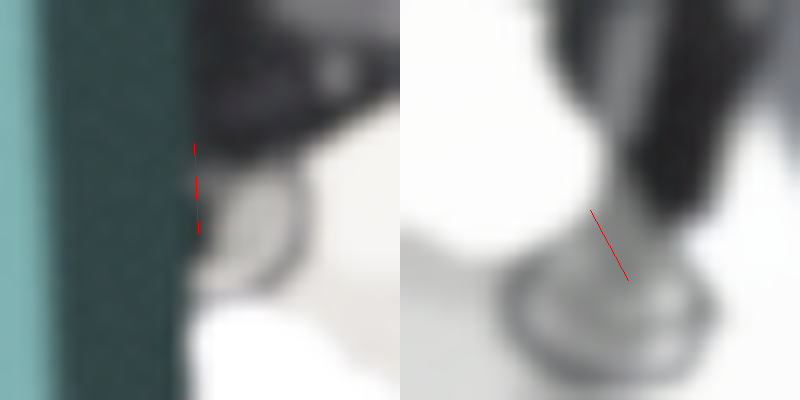

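```bash
python3 - <<'E'
from h import *
p=np.array([.5815,.1943,.195]); a=np.radians(4.85); kx=np.array([np.cos(a),np.sin(a),0]); ky=np.array([-kx[1],kx[0],0]); b=p-[0,0,.0387]
for sx in (1,-1):
    for sy in (1,-1):
        for z in (0,.006): print(sx,sy,z,proj('scene',b+sx*.009*kx+sy*.0015*ky+[0,0,z])[0].round(1))
print('shank low',[proj('scene',b+[0,0,.006]+s*.0075*np.array([.28,.96,0]))[0].round(1) for s in (1,-1)])
print('scale px/m x,y:',(proj('scene',b+[.001,0,0])-proj('scene',b)),(proj('scene',b+[0,.001,0])-proj('scene',b)),(proj('scene',b+[0,0,.001])-proj('scene',b)))
im=cv2.cvtColor(cv2.imread('pics/scene2.png'),cv2.COLOR_BGR2GRAY); print(im[186:212,388:424])
E
```

```text
1 1 0 [405.  179.4]
1 1 0.006 [405.4 177.7]
1 -1 0 [403.9 179.6]
1 -1 0.006 [404.3 177.9]
-1 1 0 [402.1 174.3]
-1 1 0.006 [402.5 172.6]
-1 -1 0 [400.9 174.6]
-1 -1 0.006 [401.3 172.8]
shank low [array([406.5, 175.4]), array([400.2, 175. ])]
scale px/m x,y: [[0.13165779 0.28797862]] [[ 0.39349383 -0.05438999]] [[ 0.06297757 -0.29022573]]
[[253 253 253 253 253 250 233 165  91  58  71  89  87  65  35  17  15  17
   18  24  45  75  96  97  92  91  91  90  91  91  91  90  91  91  91  91]
 [253 253 253 253 253 252 245 212 143  94  83  91  85  59  29  16  15  18
   20  33  67 105 124 114  97  92  91  91  91  91  91  90  91  91  91  91]
 [253 253 253 253 253 253 251 241 207 151 109  94  80  51  25  16  17  18
   24  52 101 146 161 141 110  94  91  91  91  91  91  91  90  90  90  90]
 [253 253 253 253 253 253 253 251 242 208 144  94  69  41  21  14  16  19
   30  73 138 189 198 170 128 100  92  91  91  90  91  91  91  91  91  91]
 [253 253 253 253 253 253 253 253 250 234 169  95  51  28  16  15  16  19
   38  94 171 223 227 197 150 111  94  91  90  91  91  91  91  91  91  91]
 [253 253 253 25
[... 2413 characters left out ...]
 106 120 137 152 163 185 225
  245 251 252 252 252 252 252 251 251 251 251 251 249 239 207 154 113  95]
 [207 206 204 197 182 166 149 132 121 115 123 137 152 175 198 215 230 244
  250 251 251 251 251 251 251 251 251 251 251 251 251 246 228 182 131 101]
 [206 207 205 198 185 171 166 166 163 162 173 194 216 231 241 245 247 250
  251 251 251 251 251 251 251 251 251 252 252 252 252 250 241 211 156 113]
 [205 205 206 205 199 190 195 210 216 218 222 233 243 248 250 250 251 251
  251 251 251 251 251 252 252 252 252 252 252 252 252 251 247 230 184 133]
 [203 206 213 223 229 229 233 241 244 245 246 248 250 251 251 251 252 252
  252 252 252 252 252 252 252 252 252 252 252 252 252 251 250 241 211 158]]
```

```bash
python3 -m jog '[{"xyz":[0,-0.2,0.1],"rot":[0,0,0]},{"xyz":[0.1,0,0],"rot":[0,0,0]},{"xyz":[0,0,0],"rot":[0,0,0]}]' | grep -E "pos|force"
for i in 1 2 3 4; do python3 -m jog '[{"xyz":[0.05,0,0],"rot":[0,0,0]},{"xyz":[0,0,0],"rot":[0,0,0]}]'| grep -E "pos|force"; done
```

```text
position: [0.5912, 0.1875, 0.1283]
ft_force: [0.1, 0.6, -1.9]
position: [0.5909, 0.1877, 0.1272]
ft_force: [0.0, -0.3, -1.5]
position: [0.5909, 0.1877, 0.1261]
ft_force: [0.4, 0.3, -1.6]
position: [0.591, 0.1878, 0.1252]
ft_force: [-0.2, 0.3, -1.5]
position: [0.5912, 0.1878, 0.1246]
ft_force: [-0.3, -0.4, 3.0]
```

```bash
python3 -m jog '[{"xyz":[0.05,0,0],"rot":[0,0,0]},{"xyz":[0,0,0],"rot":[0,0,0]}]'| grep -E "pos|force"
for i in 1 2 3 4 5 6 7 8; do echo $i; python3 -m jog '[{"xyz":[0,0.02,0],"rot":[0,0,0]},{"xyz":[0,0.02,0],"rot":[0,0,0]}]'| grep -E "pos|force"; done
```

```text
position: [0.5912, 0.1877, 0.1236]
ft_force: [-1.9, -0.6, 3.7]
1
position: [0.5911, 0.188, 0.1234]
ft_force: [-1.1, -1.7, 3.0]
2
position: [0.5913, 0.189, 0.1234]
ft_force: [0.3, -3.3, 4.6]
3
position: [0.5912, 0.19, 0.1234]
ft_force: [0.2, -1.8, 3.1]
4
position: [0.5911, 0.1909, 0.1234]
ft_force: [0.6, -3.8, 2.6]
5
position: [0.5909, 0.1918, 0.1234]
ft_force: [0.6, -2.3, 3.4]
6
position: [0.5907, 0.1926, 0.1233]
ft_force: [1.2, -1.4, 4.1]
7
position: [0.5905, 0.1935, 0.1233]
ft_force: [-0.2, -2.0, 3.4]
8
position: [0.5904, 0.194, 0.1232]
ft_force: [0.9, -1.8, 3.0]
```

```bash
python3 - <<'E'
from h import *
for n,c in (('scene0',(400,202)),('top0',(230,172))):
    g=cv2.cvtColor(cv2.imread(f'pics/{n}.png'),cv2.COLOR_BGR2GRAY); u,v=c; print(n); print(g[v-9:v+8,u-10:u+11])
# rectified views of head plane z=.086, 0.5mm/px, 60x60mm
T=[]
for n,cx,cy in (('top0',.585,.192),('scene0',.591,.192),('top0',.5935,.032),('scene0',.5995,.033)):
    g=cv2.imread(f'pics/{n}.png'); z=.086 if cy>.1 else .0825
    a=np.arange(-20,20,.2)/1000; X,Y=np.meshgrid(a,a) # row->-x, col->-y
    W=np.stack([cx-Y,cy-X,0*X+z],-1).reshape(-1,3); q=proj(n[:-1],W).reshape(200,200,2).astype(np.float32)
    r=cv2.remap(g,q[...,0],q[...,1],cv2.INTER_CUBIC); r=cv2.LUT(r,np.clip((np.arange(256)-120)*2,0,255).astype(np.uint8)) if n[0]=='s' else cv2.LUT(r,np.clip((np.arange(256)-200)*4.5,0,255).astype(np.uint8))
    T.append(cv2.resize(r,(300,300)))
cv2.imwrite('pics/c5.png',np.vstack([np.hstack(T[:2]),np.hstack(T[2:])]))
E
```

```text
scene0
[[252 252 252 252 252 252 252 252 252 252 252 252 252 252 252 252 252 252
  252 252 252]
 [252 252 252 252 252 252 251 251 250 249 250 250 251 252 252 252 252 252
  252 252 252]
 [252 252 252 251 250 249 248 244 238 236 241 243 246 250 252 252 252 252
  252 252 252]
 [252 252 250 246 241 240 240 234 219 214 229 237 241 246 250 252 252 252
  252 252 252]
 [252 250 241 223 219 230 237 234 221 206 221 233 238 242 247 250 252 252
  252 252 252]
 [250 242 215 179 195 227 237 237 228 207 206 228 237 239 241 246 249 252
  252 252 252]
 [247 223 171 148 185 226 237 237 230 208 196 220 234 237 234 232 240 250
  252 252 252]
 [241 195 141 133 173 220 234 237 233 219 195 205 228 233 225 209 223 245
  251 252 252]
 [238 181 131 128 154 193 223 233 233 222 198 195 218 223 202 175 196 237
  250 252 252]
 [237 178 128 128 142 160 194 218 219 211 194 182 190 198 177 152 178 230
  249 252 252]
 [239 184 129 129 138 141 160 176 173 168 163 155 172 193 182 157 180 231
  249 252 252]
 [244 206 146 126 131 133 135 137 130 128 131 143 181 211 199 172 198 239
  251 252 252]
 [249 233 181 133 123 124
[... 1239 characters left out ...]
4 249 232 246 254 254 253 243 247 253 254 254 254 244 200 171
  197 247 254]
 [254 254 254 248 226 239 253 254 253 242 243 253 254 254 253 237 192 171
  198 246 254]
 [254 254 254 249 222 215 247 254 253 242 238 252 254 254 248 222 182 165
  196 247 254]
 [254 254 254 250 225 192 235 252 253 244 238 251 253 250 230 194 175 164
  206 249 254]
 [254 254 254 252 240 203 215 245 250 241 234 246 248 235 196 175 167 176
  230 252 254]
 [254 254 254 254 251 233 206 224 237 239 231 229 225 202 179 168 179 223
  249 254 254]
 [254 254 254 254 254 247 222 205 221 234 228 208 193 179 166 174 221 248
  254 254 254]
 [254 254 254 254 254 252 245 232 218 209 203 189 182 178 179 208 246 254
  254 254 254]]
```

View pics/c5.png

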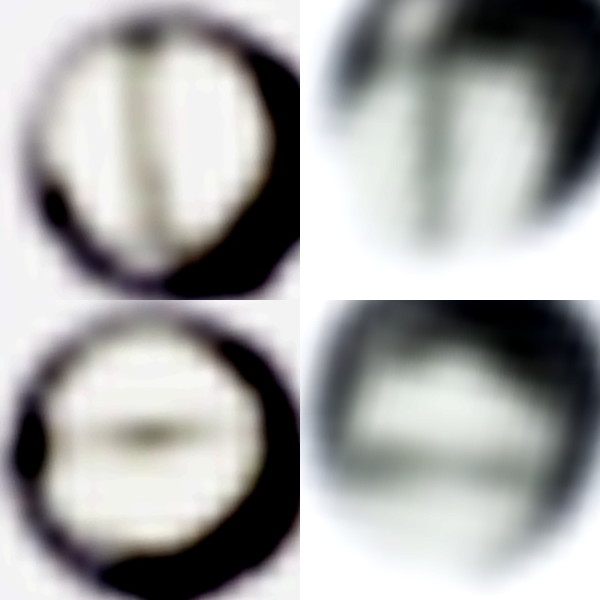

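```bash
python3 -m jog '[{"xyz":[0,0.02,0],"rot":[0.3,0,0]},{"xyz":[0,0.02,0],"rot":[0,0,0]}]'| grep -E "pos|force"
for i in 1 2 3; do echo $i; python3 -m jog '[{"xyz":[0,0.02,0],"rot":[0,0,0]},{"xyz":[0,0.02,0],"rot":[0,0,0]}]'| grep -E "pos|force"; done
python3 -m jog '[{"xyz":[0,0,-0.1],"rot":[0,0,0]},{"xyz":[0,0,-0.1],"rot":[0,0,0]}]'| grep -E "pos|force"
for i in 1 2 3 4 5 6 7 8 9 10; do echo $i; python3 -m jog '[{"xyz":[0,-0.02,0],"rot":[0,0,0]},{"xyz":[0,-0.02,0],"rot":[0,0,0]}]'| grep -E "pos|force"; done; python3 -c "
from h import *
delta(.59,.19,.12)"
```

```text
position: [0.5903, 0.1948, 0.1232]
ft_force: [1.1, -2.8, 3.9]
1
position: [0.5903, 0.1954, 0.1232]
ft_force: [0.5, -4.2, 3.0]
2
position: [0.5902, 0.1957, 0.1232]
ft_force: [-0.1, -5.4, 3.5]
3
position: [0.5902, 0.196, 0.1232]
ft_force: [-0.1, -8.0, 2.5]
position: [0.5874, 0.1972, 0.1236]
ft_force: [3.3, -1.5, 3.2]
1
position: [0.587, 0.1972, 0.1236]
ft_force: [2.0, 2.8, 3.6]
2
position: [0.5865, 0.1963, 0.1234]
ft_force: [-0.2, 2.5, 3.2]
3
position: [0.5857, 0.1946, 0.123]
ft_force: [0.6, 0.6, -1.4]
4
position: [0.5849, 0.1933, 0.1222]
ft_force: [-0.4, 1.1, -1.5]
5
position: [0.5856, 0.1932, 0.1226]
ft_force: [-0.9, 2.5, -2.2]
6
position: [0.5858, 0.1929, 0.1228]
ft_force: [-2.0, 5.8, -4.4]
7
position: [0.5858, 0.1927, 0.1229]
ft_force: [-2.7, 6.7, -3.7]
8
position: [0.5858, 0.1925, 0.1229]
ft_force: [-1.9, 8.9, -5.1]
9
position: [0.5858, 0.1923, 0.1229]
ft_force: [-2.4, 10.3, -5.2]
10
position: [0.5858, 0.1921, 0.1229]
ft_force: [-2.1, 12.9, -5.6]
pos [0.5858 0.1921 0.1229] yaw 93.11 tilt [-0.002  0.005 -1.   ] tool delta/20mm [ 0.14 -0.12  0.2 ] rotx/0.1 None
```

```bash
python3 -m jog '[{"xyz":[0,0.06,0],"rot":[0,0,0]},{"xyz":[0,0.06,0],"rot":[0,0,0]},{"xyz":[0,0,0],"rot":[0,0,0]}]'| grep -E "pos|force"
for i in 1 2 3; do python3 -m jog '[{"xyz":[0,0.03,0],"rot":[0,0,0]},{"xyz":[0,0,0],"rot":[0,0,0]}]'| grep -E "pos|force";done; python3 -c "
from h import *
print(env.state()['wrist_torque'],env.state()['joint_positions'])"
```

```text
position: [0.5858, 0.1928, 0.1229]
ft_force: [-2.3, 6.0, -3.4]
position: [0.5859, 0.1928, 0.123]
ft_force: [-2.5, 6.8, -4.5]
position: [0.5861, 0.1929, 0.1231]
ft_force: [-1.6, 4.9, -3.4]
position: [0.5867, 0.1931, 0.1234]
ft_force: [-1.6, 3.1, -2.1]
[ 0.63103204  0.34123714 -0.02098946] [ 2.06486921e-01  4.93089870e-01  1.58492668e+00 -5.41590444e-04
  1.06331883e+00 -1.41938405e+00]
```

```bash
for i in 1 2; do python3 -m jog '[{"xyz":[0,0.03,0],"rot":[0,0,0]},{"xyz":[0,0,0],"rot":[0,0,0]}]'| grep -E "pos|force";done; for i in 1 2 3 4; do python3 -m jog '[{"xyz":[0.05,0,0],"rot":[0,0,0]},{"xyz":[0,0,0],"rot":[0,0,0]}]'| grep -E "pos|force";done; python3 -c "
from h import *
print(env.state()['wrist_torque']);delta(.5858,.193,.12)"
```

```text
position: [0.5873, 0.1934, 0.1236]
ft_force: [0.0, 0.2, -0.9]
position: [0.587, 0.1941, 0.1235]
ft_force: [-0.4, -0.9, -2.0]
position: [0.5865, 0.1943, 0.1222]
ft_force: [-0.4, -1.1, -1.8]
position: [0.5864, 0.1944, 0.1211]
ft_force: [0.4, -0.3, -1.7]
position: [0.5866, 0.1945, 0.1203]
ft_force: [0.1, 0.4, -1.0]
position: [0.5866, 0.1945, 0.1196]
ft_force: [-1.3, -0.0, 2.8]
[-0.04618097  0.1837987   0.00234303]
pos [0.5866 0.1945 0.1196] yaw 93.17 tilt [ 0. -0. -1.] tool delta/20mm [-0.02 -0.07 -0.04] rotx/0.1 None
```

```bash
python3 -m jog '[{"xyz":[-0.05,0,0],"rot":[0,0,0]}]' >/dev/null; for i in 1 2 3; do python3 -m jog '[{"xyz":[0,0,0.06],"rot":[0,0,0]},{"xyz":[0,0,0],"rot":[0,0,0]}]'| grep -E "pos|force";done; python3 -m jog '[{"xyz":[0,0,-0.12],"rot":[0,0,0]},{"xyz":[0,0,-0.12],"rot":[0,0,0]}]' |grep -E "pos|force"; for i in 1 2 3; do python3 -m jog '[{"xyz":[0,0,-0.06],"rot":[0,0,0]},{"xyz":[0,0,0],"rot":[0,0,0]}]'| grep -E "pos|force";done
```

```text
position: [0.5876, 0.1946, 0.1202]
ft_force: [-1.5, -0.1, 0.4]
position: [0.5886, 0.1946, 0.1202]
ft_force: [-1.8, -0.5, 1.9]
position: [0.5894, 0.1946, 0.1201]
ft_force: [-4.0, -0.4, 2.1]
position: [0.586, 0.1944, 0.1203]
ft_force: [-0.4, -0.4, -0.8]
position: [0.5842, 0.1943, 0.1203]
ft_force: [0.7, 0.5, -0.8]
position: [0.5837, 0.1943, 0.1204]
ft_force: [3.0, -0.7, -2.2]
position: [0.5833, 0.1943, 0.1205]
ft_force: [4.9, 0.0, -5.5]
```

```bash
python3 -m jog '[{"xyz":[0,0,0.09],"rot":[0,0,0]},{"xyz":[0,0,0.08],"rot":[0,0,0]},{"xyz":[0,0,0],"rot":[0,0,0]}]' |grep -E "pos|force"; python3 -m jog '[{"xyz":[0.06,0,0],"rot":[0,0,0]},{"xyz":[0.05,0,0],"rot":[0,0,0]},{"xyz":[0.05,0,0],"rot":[0,0,0]},{"xyz":[0.05,0,0],"rot":[0,0,0]},{"xyz":[0,0,0],"rot":[0,0,0]}]' |grep -E "pos|force";  python3 -m jog '[{"xyz":[0.05,0,0],"rot":[0,0,0]},{"xyz":[0.05,0,0],"rot":[0,0,0]},{"xyz":[0.05,0,0],"rot":[0,0,0]},{"xyz":[0,0,0],"rot":[0,0,0]}]' |grep -E "pos|force"; python3 -c "
from h import *
print(env.state()['wrist_torque']);delta(.5863,.1943,.1114)"
```

```text
position: [0.5842, 0.1943, 0.1202]
ft_force: [-0.6, 0.3, 1.3]
position: [0.5844, 0.1944, 0.1162]
ft_force: [-3.0, -0.2, 6.4]
position: [0.5844, 0.1944, 0.1134]
ft_force: [-5.2, -0.5, 8.7]
[-0.09444172  0.91021995  0.04914862]
pos [0.5844 0.1944 0.1134] yaw 93.17 tilt [-0.001 -0.    -1.   ] tool delta/20mm [ 0.1  -0.01  0.09] rotx/0.1 None
```

```bash
python3 -m jog '[{"xyz":[-0.18,0,0],"rot":[0,0,0]},{"xyz":[-0.18,0,0],"rot":[0,0,0]},{"xyz":[0,0,0.05],"rot":[0,0,0]},{"xyz":[0,0,0.05],"rot":[0,0,0]},{"xyz":[0,0,0],"rot":[0,0,0]}]' |grep -E "pos|force"; python3 -m jog '[{"xyz":[0.06,0,0],"rot":[0,0,0]},{"xyz":[0.06,0,0],"rot":[0,0,0]},{"xyz":[0.06,0,0],"rot":[0,0,0]},{"xyz":[0.06,0,0],"rot":[0,0,0]},{"xyz":[0.06,0,0],"rot":[0,0,0]},{"xyz":[0.06,0,0],"rot":[0,0,0]},{"xyz":[0.05,0,0],"rot":[0,0,0]},{"xyz":[0,0,0],"rot":[0,0,0]}]' |grep -E "pos|force"; python3 -c "
from h import *
print(env.state()['wrist_torque']);delta(.5863,.1943,.1114)"
```

```text
position: [0.5871, 0.1945, 0.1201]
ft_force: [-1.7, -0.4, 2.3]
position: [0.5872, 0.1945, 0.1126]
ft_force: [-2.5, -0.8, 9.3]
[-0.05794533  0.65222967  0.01125303]
pos [0.5872 0.1945 0.1126] yaw 93.16 tilt [ 0. -0. -1.] tool delta/20mm [ 0.06 -0.01 -0.04] rotx/0.1 None
```

```bash
cat > st.py <<'E'
from h import *
s=env.state(); p,M,w=tool(); print('t',s['time'],'p',p.round(4),'yaw',round(w,2),'rad turned from 93.2:',round(np.radians(93.17-w),3),'F',s['ft_force'].round(1),'T',s['wrist_torque'].round(3))
E
python3 -m jog '[{"xyz":[0.06,0,-0.02],"rot":[0,0,0]},{"xyz":[0,0,0],"rot":[0,0,0]}]' >/dev/null; python3 st.py
for i in 1 2; do python3 -m jog '[{"xyz":[0,0,0],"rot":[0.4,0,0]},{"xyz":[0,0,0],"rot":[0.4,0,0]},{"xyz":[0,0,0],"rot":[0.4,0,0]},{"xyz":[0,0,0],"rot":[0.4,0,0]},{"xyz":[0,0,0],"rot":[0.4,0,0]}]'>/dev/null; python3 st.py; done
```

```text
t 24.9 p [0.5871 0.1946 0.1117] yaw 93.17 rad turned from 93.2: 0.0 F [-2.6 -0.8 10. ] T [-0.024  0.573  0.02 ]
t 25.4 p [0.5873 0.1949 0.1119] yaw 81.6 rad turned from 93.2: 0.202 F [-2.7  0.9 10.3] T [ 0.183  0.619 -0.001]
t 25.9 p [0.5874 0.1952 0.112 ] yaw 70.14 rad turned from 93.2: 0.402 F [-3.3  1.9  9.9] T [ 0.376  0.561 -0.035]
```

```bash
python3 -m jog '[{"xyz":[0.02,0.01,-0.03],"rot":[0.3,0,0]},{"xyz":[0,0,-0.02],"rot":[0.3,0,0]},{"xyz":[0,0,0],"rot":[0.3,0,0]},{"xyz":[0,0,0],"rot":[0.3,0,0]},{"xyz":[0,0,0],"rot":[0.3,0,0]}]'>/dev/null; python3 st.py
for i in 1 2 3 4; do python3 -m jog '[{"xyz":[0,0,0],"rot":[0.2,0,0]},{"xyz":[0,0,0],"rot":[0.2,0,0]}]'>/dev/null; python3 st.py; done
```

```text
t 26.4 p [0.5875 0.1955 0.1119] yaw 61.58 rad turned from 93.2: 0.551 F [-1.1  0.6  9.6] T [0.17  0.269 0.016]
t 26.6 p [0.5875 0.1956 0.1119] yaw 59.31 rad turned from 93.2: 0.591 F [-0.8  0.2  9.8] T [0.218 0.243 0.002]
t 26.8 p [0.5876 0.1957 0.1119] yaw 57.01 rad turned from 93.2: 0.631 F [-0.5  1.8 10. ] T [ 0.22   0.172 -0.01 ]
t 27.0 p [0.5876 0.1957 0.1119] yaw 54.72 rad turned from 93.2: 0.671 F [-0.5  0.9  9.7] T [0.213 0.212 0.017]
t 27.2 p [0.5877 0.1958 0.112 ] yaw 52.43 rad turned from 93.2: 0.711 F [-1.3  0.4  9.7] T [0.314 0.143 0.038]
```

```bash
for i in 1 2 3 4 5; do python3 -m jog '[{"xyz":[0,0,0],"rot":[0.2,0,0]},{"xyz":[0,0,0],"rot":[0.2,0,0]}]'>/dev/null; python3 st.py | cut -c1-200| sed 's/.*from 93.2//' ; done
```

```text
: 0.751 F [-1.4  1.5  9.1] T [ 0.286  0.19  -0.003]
: 0.791 F [-0.7  1.  10.2] T [0.336 0.111 0.046]
: 0.831 F [-1.1  2.   9.2] T [0.349 0.106 0.021]
: 0.871 F [-1.3  2.2  9.3] T [ 0.381  0.124 -0.002]
: 0.911 F [-0.4  1.4 10.5] T [0.444 0.088 0.029]
```

```bash
for i in 1 2 3 4; do python3 -m jog '[{"xyz":[0,0,0],"rot":[0.2,0,0]},{"xyz":[0,0,0],"rot":[0.2,0,0]}]'>/dev/null; python3 st.py | sed 's/.*p \[/[/' ; done
```

```text
[0.5881 0.196  0.1121] yaw 38.68 rad turned from 93.2: 0.951 F [-0.4  2.5 10.1] T [0.402 0.047 0.05 ]
[0.5882 0.1959 0.1121] yaw 36.39 rad turned from 93.2: 0.991 F [-0.5  3.3  9.7] T [0.262 0.074 0.01 ]
[0.5881 0.1958 0.1121] yaw 34.1 rad turned from 93.2: 1.031 F [-0.   0.4 10.1] T [0.194 0.163 0.017]
[0.5881 0.1958 0.1121] yaw 31.81 rad turned from 93.2: 1.071 F [-0.1  1.4  9.7] T [0.237 0.05  0.079]
```

```bash
for i in 1 2 3; do python3 -m jog '[{"xyz":[0,0,0],"rot":[0,0,0]}]'>/dev/null; python3 st.py | sed 's/.*p \[/[/' ; done;  for i in 1 2; do python3 -m jog '[{"xyz":[0,0,0],"rot":[0.15,0,0]},{"xyz":[0,0,0],"rot":[0,0,0]}]'>/dev/null; python3 st.py | sed 's/.*p \[/[/' ; done
```

```text
[0.5881 0.1957 0.1121] yaw 31.83 rad turned from 93.2: 1.071 F [-0.9  2.3  9.9] T [0.234 0.014 0.091]
[0.5881 0.1958 0.1121] yaw 31.86 rad turned from 93.2: 1.07 F [-0.6  0.5  9.4] T [0.236 0.065 0.075]
[0.5881 0.1958 0.1121] yaw 31.86 rad turned from 93.2: 1.07 F [-1.4  2.1  9.8] T [0.273 0.078 0.115]
[0.5881 0.1958 0.112 ] yaw 30.98 rad turned from 93.2: 1.085 F [-0.1  1.4  8.6] T [0.253 0.056 0.124]
[0.5881 0.1958 0.1121] yaw 30.12 rad turned from 93.2: 1.1 F [-0.1  1.3  9.6] T [0.28  0.056 0.125]
```

```bash
python3 -m jog '[{"xyz":[0,0,0],"rot":[-0.25,0,0]},{"xyz":[0,0,0],"rot":[-0.25,0,0]},{"xyz":[0,0,0],"rot":[-0.25,0,0]},{"xyz":[0,0,0],"rot":[0,0,0]}]'>/dev/null; python3 st.py | sed 's/.*p \[/[/'; for i in 1 2 3 4 5 6 7; do python3 -m jog '[{"xyz":[-0.05,0,0],"rot":[0,0,0]}]'>/dev/null; python3 st.py | sed 's/.*p \[/[/' ; done
```

```text
[0.588  0.1957 0.112 ] yaw 34.47 rad turned from 93.2: 1.024 F [-0.7  0.7 10.5] T [ 0.26   0.114 -0.052]
[0.588  0.1957 0.1129] yaw 34.43 rad turned from 93.2: 1.025 F [-0.4  1.7  8.6] T [ 0.261  0.033 -0.038]
[0.588  0.1957 0.1139] yaw 34.43 rad turned from 93.2: 1.025 F [0.3 0.9 8.8] T [ 0.266 -0.027 -0.026]
[0.588  0.1957 0.1148] yaw 34.43 rad turned from 93.2: 1.025 F [1.1 1.8 6.7] T [ 0.225 -0.098  0.035]
[0.588  0.1957 0.1157] yaw 34.43 rad turned from 93.2: 1.025 F [1.  1.1 5.9] T [ 0.27  -0.131  0.001]
[0.588  0.1957 0.1166] yaw 34.43 rad turned from 93.2: 1.025 F [0.7 1.4 5.9] T [ 0.294 -0.142 -0.012]
[0.5879 0.1957 0.1172] yaw 34.43 rad turned from 93.2: 1.025 F [ 3.1  2.3 -1.8] T [ 0.474 -0.617  0.064]
[0.5876 0.1956 0.1175] yaw 34.43 rad turned from 93.2: 1.025 F [ 5.4  3.3 -3.8] T [ 0.687 -1.052  0.048]
```

```bash
python3 -m jog '[{"xyz":[0,0.03,0],"rot":[0,0,0]},{"xyz":[0,0.02,0],"rot":[0,0,0]},{"xyz":[0,0,0],"rot":[0,0,0]}]'>/dev/null; python3 st.py | sed 's/.*p \[/[/'; for i in 1 2 3 ; do python3 -m jog '[{"xyz":[-0.05,0,0],"rot":[0,0,0]},{"xyz":[0,0,0],"rot":[0,0,0]}]'>/dev/null; python3 st.py | sed 's/.*p \[/[/' ; done
```

```text
[0.5877 0.1957 0.1175] yaw 34.43 rad turned from 93.2: 1.025 F [ 4.6  2.1 -3.2] T [ 0.488 -1.071  0.068]
[0.5874 0.1959 0.1184] yaw 34.43 rad turned from 93.2: 1.025 F [ 5.3  2.7 -2.4] T [ 0.613 -0.997  0.067]
[0.5872 0.196  0.1193] yaw 34.43 rad turned from 93.2: 1.025 F [ 4.4  2.5 -2.8] T [ 0.704 -0.98   0.076]
[0.587  0.196  0.1203] yaw 34.43 rad turned from 93.2: 1.025 F [ 4.2  2.3 -2.2] T [ 0.741 -0.885  0.074]
```

```bash
python3 -m jog '[{"xyz":[-0.05,0.02,0],"rot":[0,0,0]},{"xyz":[-0.05,0,0],"rot":[0,0,0]},{"xyz":[-0.1,0,0],"rot":[0,0,0]},{"xyz":[-0.2,0,0],"rot":[0,0,0]},{"xyz":[-0.4,0,0],"rot":[0,0,0]},{"xyz":[-0.8,0,0],"rot":[0,0,0]},{"xyz":[-1,0,0],"rot":[0,0,0]},{"xyz":[-1,0,0],"rot":[0,0,0]}]'>/dev/null; python3 st.py 
python3 - <<'E'
from h import *
T=[]
fr={n:viewer.camera(n)[0][...,::-1].copy() for n in ('scene','top')}
p,M,w=tool()
for n in fr: cv2.imwrite(f'pics/{n}3.png',fr[n])
cx,cy,z=.5925,.193,.083
a=np.arange(-20,20,.2)/1000; X,Y=np.meshgrid(a,a); W=np.stack([cx-Y,cy-X,0*X+z],-1).reshape(-1,3); q=proj('scene',W).reshape(200,200,2).astype(np.float32)
r=cv2.remap(fr['scene'],q[...,0],q[...,1],cv2.INTER_CUBIC); T.append(cv2.resize(cv2.normalize(r,None,0,255,cv2.NORM_MINMAX),(400,400)))
u,v=proj('scene',p-[0,0,.02])[0].astype(int); T.append(cv2.resize(fr['scene'][v-30:v+30,u-30:u+30],(400,400),interpolation=cv2.INTER_CUBIC))
cv2.imwrite('pics/c6.png',np.hstack(T)); print(proj('scene',p-[0,0,.0387]),u,v)
E
```

```text
t 32.5 p [0.5866 0.1957 0.1936] yaw 34.43 rad turned from 93.2: 1.025 F [ 1.  -0.6 -2.1] T [-0.028  0.012  0.05 ]
[[404.79638958 178.74443757]] 406 173
```

View pics/c6.png

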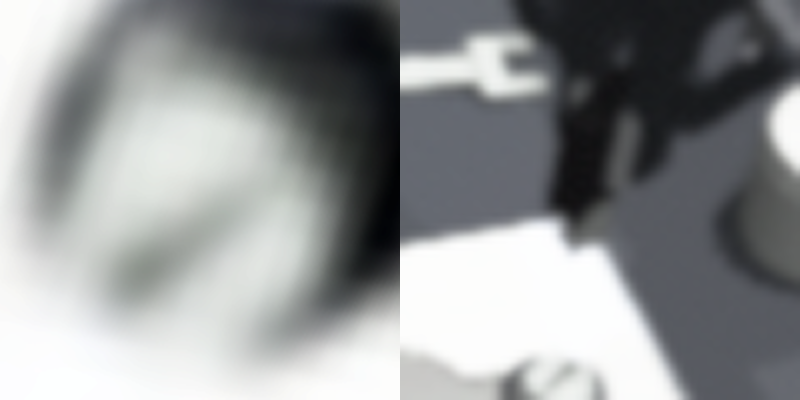

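```bash
for i in 1 2; do python3 -m jog '[{"xyz":[0,0,0],"rot":[-0.97,0,0]},{"xyz":[0,0,0],"rot":[-0.97,0,0]},{"xyz":[0,0,0],"rot":[-0.97,0,0]},{"xyz":[0,0,0],"rot":[-0.97,0,0]},{"xyz":[0,0,0],"rot":[-0.97,0,0]},{"xyz":[0,0,0],"rot":[-0.97,0,0]},{"xyz":[0,0,0],"rot":[-0.97,0,0]}]'>/dev/null; done; python3 st.py
for i in 1 2 3; do python3 -m jog '[{"xyz":[0,-0.84,-0.53],"rot":[0,0,0]},{"xyz":[0,-0.84,-0.53],"rot":[0,0,0]},{"xyz":[0,-0.84,-0.53],"rot":[0,0,0]},{"xyz":[0,-0.84,-0.53],"rot":[0,0,0]},{"xyz":[0,-0.84,-0.53],"rot":[0,0,0]},{"xyz":[0,-0.84,-0.53],"rot":[0,0,0]},{"xyz":[0,-0.84,-0.53],"rot":[0,0,0]},{"xyz":[0,-0.84,-0.53],"rot":[0,0,0]}]'>/dev/null; done
python3 -m jog '[{"xyz":[0,0,0],"rot":[0,0,0]}]'>/dev/null; python3 st.py; python3 -c "
from h import *
delta(.5026,-.2733,.105,112.1)"
```

```text
t 34.0 p [0.5863 0.1956 0.1915] yaw 112.47 rad turned from 93.2: -0.337 F [ 0.9  0.  -0.8] T [-0.035  0.026  0.034]
t 36.5 p [ 0.5035 -0.2758  0.1919] yaw 112.13 rad turned from 93.2: -0.331 F [ 0.2  0.9 -2.1] T [ 0.007  0.038 -0.057]
pos [ 0.5035 -0.2758  0.1919] yaw 112.13 tilt [-0.001 -0.001 -1.   ] tool delta/20mm [4.34 0.14 0.01] rotx/0.1 0.0
```

Correct by +0.13 in y, then descend to just above the hole and look.

```bash
python3 -m jog '[{"xyz":[0.8,0.13,0],"rot":[0,0,0]},{"xyz":[0.9,0,0],"rot":[0,0,0]},{"xyz":[0.9,0,0],"rot":[0,0,0]},{"xyz":[0.9,0,0],"rot":[0,0,0]},{"xyz":[0.6,0,0],"rot":[0,0,0]},{"xyz":[0.2,0,0],"rot":[0,0,0]},{"xyz":[0,0,0],"rot":[0,0,0]}]'>/dev/null; python3 st.py
for i in 1 2 3 4; do python3 -m jog '[{"xyz":[0.12,0,0],"rot":[0,0,0]},{"xyz":[0.12,0,0],"rot":[0,0,0]},{"xyz":[0,0,0],"rot":[0,0,0]}]'>/dev/null; python3 st.py; done
```

```text
t 37.2 p [ 0.5028 -0.2707  0.106 ] yaw 112.25 rad turned from 93.2: -0.333 F [ 0.1  0.9 -0.9] T [0.01  0.006 0.009]
t 37.5 p [ 0.5033 -0.2714  0.102 ] yaw 112.24 rad turned from 93.2: -0.333 F [ 0.6  0.4 -2.2] T [ 0.018  0.019 -0.019]
t 37.8 p [ 0.5029 -0.2712  0.0966] yaw 112.24 rad turned from 93.2: -0.333 F [-0.2 -0.1 -0.9] T [-0.038 -0.004  0.054]
t 38.1 p [ 0.5029 -0.2711  0.0917] yaw 112.24 rad turned from 93.2: -0.333 F [ 0.2  0.7 -1.3] T [ 0.021  0.044 -0.008]
t 38.4 p [ 0.5029 -0.2711  0.0869] yaw 112.24 rad turned from 93.2: -0.333 F [-0.1 -0.1 -1.6] T [ 0.016 -0.002 -0.057]
```

```bash
python3 -m jog '[{"xyz":[0,-0.1,-0.02],"rot":[0,0,0]},{"xyz":[0,0,0],"rot":[0,0,0]}]'>/dev/null; python3 st.py
for i in 1 2 3 4 5; do python3 -m jog '[{"xyz":[0.14,0,0],"rot":[0,0,0]},{"xyz":[0.14,0,0],"rot":[0,0,0]},{"xyz":[0,0,0],"rot":[0,0,0]}]'>/dev/null; python3 st.py; done
```

```text
t 38.6 p [ 0.5038 -0.2736  0.0874] yaw 112.24 rad turned from 93.2: -0.333 F [-0.3 -0.2 -0.8] T [-0.008 -0.012  0.004]
t 38.9 p [ 0.5032 -0.273   0.0812] yaw 112.24 rad turned from 93.2: -0.333 F [ 0.4  0.1 -1. ] T [ 0.03   0.006 -0.008]
t 39.2 p [ 0.5032 -0.2731  0.0757] yaw 112.24 rad turned from 93.2: -0.333 F [-1.  -0.4 -1.8] T [-0.005 -0.003 -0.029]
t 39.5 p [ 0.5032 -0.2731  0.0701] yaw 112.24 rad turned from 93.2: -0.333 F [-0.   0.6 -1.6] T [-0.028 -0.015  0.001]
t 39.8 p [ 0.5032 -0.2731  0.0645] yaw 112.24 rad turned from 93.2: -0.333 F [ 0.6  0.8 -1.7] T [0.008 0.033 0.005]
t 40.1 p [ 0.5032 -0.2731  0.0589] yaw 112.24 rad turned from 93.2: -0.333 F [-0.8 -0.2 -1.1] T [ 0.023 -0.061  0.031]
```

```bash
for i in 1 2 3; do python3 -m jog '[{"xyz":[0.05,0,0],"rot":[0,0,0]},{"xyz":[0,0,0],"rot":[0,0,0]}]'>/dev/null; python3 st.py; done
```

```text
t 40.3 p [ 0.5035 -0.2733  0.0582] yaw 112.24 rad turned from 93.2: -0.333 F [ 0.1  0.2 -1.5] T [-0.005  0.033 -0.013]
t 40.5 p [ 0.5035 -0.2733  0.0573] yaw 112.24 rad turned from 93.2: -0.333 F [ 0.2 -0.7 -2.4] T [ 0.063 -0.046  0.014]
t 40.7 p [ 0.5035 -0.2732  0.0562] yaw 112.24 rad turned from 93.2: -0.333 F [-0.1 -0.6 -1.2] T [0.076 0.025 0.032]
```

```bash
python3 -m jog '[{"xyz":[0.03,0,0],"rot":[0,0,0]},{"xyz":[0,0,0],"rot":[0,0,0]}]'>/dev/null; python3 st.py; python3 -m jog '[{"xyz":[0,0,0],"rot":[0,0,0]},{"xyz":[0,0,0],"rot":[0,0,0]},{"xyz":[0,0,0],"rot":[0,0,0]},{"xyz":[0,0,0],"rot":[0,0,0]},{"xyz":[0,0,0],"rot":[0,0,0]},{"xyz":[0,0,0],"rot":[0,0,0]}]' 0.2
python3 -m jog '[{"xyz":[-0.2,0,0],"rot":[0,0,0]},{"xyz":[-0.5,0,0],"rot":[0,0,0]},{"xyz":[-1,0,0],"rot":[0,0,0]},{"xyz":[-1,0,0],"rot":[0,0,0]},{"xyz":[-1,0,0],"rot":[0,0,0]},{"xyz":[-1,0,0],"rot":[0,0,0]},{"xyz":[-1,0,0],"rot":[0,0,0]},{"xyz":[-1,0,0],"rot":[0,0,0]}]'
python3 - <<'E'
from h import *
D={}
for n in ('scene','top'):
    im,d=viewer.camera(n); cv2.imwrite(f'pics/{n}4.png',im[...,::-1]); D[n]=cloud(n,d)
p=D['scene'].reshape(-1,3); p0=cloud('scene',np.load('pics/scene0.npy')).reshape(-1,3)
for nm,q in (('before',p0),('after',p)):
  for c in ((.592,.193),(.600,.033)):
    m=(np.hypot(q[:,0]-c[0],q[:,1]-c[1])<.009)&(q[:,2]>.07)&(q[:,2]<.1); print(nm,c,m.sum(),np.median(q[m,2]))
E
```

```text
t 40.9 p [ 0.5035 -0.2733  0.0558] yaw 112.24 rad turned from 93.2: -0.333 F [ 0.4 -0.3 -0.4] T [-0.001  0.005  0.03 ]
time: 41.5
position: [0.5035, -0.2733, 0.0557]
eef_rot: [0.694, -0.136, 0.694, 0.136]
ft_force: [0.6, -0.4, 0.1]
opening: 0.598
time: 42.3
position: [0.5035, -0.2732, 0.1915]
eef_rot: [0.694, -0.137, 0.694, 0.136]
ft_force: [0.3, -0.5, -0.6]
opening: 0.597
before (0.592, 0.193) 32 0.08472704758807481
before (0.6, 0.033) 34 0.08176517011899476
after (0.592, 0.193) 32 0.0816360971454641
after (0.6, 0.033) 30 0.08158949510517294
```

View pics/scene4.png

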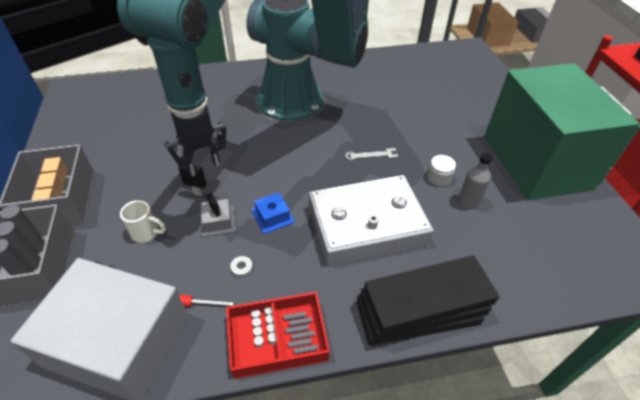

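The key stands in the grey stand at about (214,206). The open stud is now level with its locked neighbour, and the bystanders haven't moved. One check that the key is seated, then I'll hand in.

```bash
python3 - <<'E'
from h import *
im,d=viewer.camera('scene'); p=cloud('scene',d).reshape(-1,3)
d0=cloud('scene',np.load('pics/scene0.npy')).reshape(-1,3)
for q in (d0,p):
    m=(np.hypot(q[:,0]-.503,q[:,1]+.274)<.03)&(q[:,2]>.06)&(q[:,2]<.12); print(m.sum(),np.percentile(q[m,2],95),q[m].mean(0))
print(order.hand_in())
E
```

```text
153 0.09474473248426814 [ 0.51338554 -0.27211895  0.08395689]
151 0.0945375689326371 [ 0.51383447 -0.27082091  0.08411538]
the job is handed in; nothing more can be done
None
```

The open stud is locked, the key is back upright in its stand, and the job is handed in. The robot clock was at about 42.4 s of the 72 s allowed.

**What I did:** I took the smaller black key from the grey stand and found the slot of the left-hand stud by a light touch sweep. I pressed the stud down about 8 mm with 11–12 N and turned it clockwise about 1.07 rad until I felt the stop. I then eased back and let the stud come up.

**Last checks:**
- **Stud:** contact with the key ended at about 3 mm of plunger travel, which matches the catch. The depth image shows the head 3.1 mm lower than before and level with the locked neighbour (81.6 mm for both). The slot stays turned by about 55°.
- **Key:** its top is at the same height as at the start, to within 0.2 mm, and it is released. In the last picture the other things look where they were.

**Readings that disagreed or ran high:**
- **Camera offset:** the two cameras differed by about 5 mm in the position of the test unit, which is why I found the slot by touch.
- **Sideways force:** while finding the slot, the side force on the wrist rose briefly to about 13 N.
- **Stop torque:** I briefly read about 0.125 N m at the stop, on top of about 11 N of press. That is slightly over the 0.1 N m you gave as safe. Counting the couple across the 18 mm blade, I put the total at about 25 N, under the 32 N limit. I did not measure the key-to-stud force directly.

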